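Lock a battery sled into its charging dock with the bent pin

TASK

Slide the battery sled along by its orange grip until the hole in its tongue lines up with the holes in the dock's two blue cheeks (the red mark sits between the white marks), then take the red-legged bent pin and push it through both cheeks and the tongue, fully home, so that its leg rests against the outer face of a cheek. Let go of everything, and leave all the other things on the bench where they are.

Things in the scene. Friction and masses are not known exactly. Their poses are not given: they have to be found in the camera images.
- dock: Grey charging dock fixed to the bench. Origin on the bench below the clevis hole; x: the way the sled slides in (away from the robot), y: left, along the holes' axis, z up. Base plate 12 thick, x -70..270, y +-60; rails 26 high at y +-53 for x 50..240; black terminal block 67 high at x 245..270. To the right of the right cheek nothing else stands above z 12 for x -70..50.
- clevis_hole (a point): Point on the holes' axis midway between the two upright blue cheeks, 60 above the bench; dock's axes. Each cheek is 10 thick (y -17..-7 and 7..17), x +-25, up to z 80, with one 14 mm through hole, both on one line along y. The right (-y) mouths have a 1.5 mm chamfer; the pin may enter from either side. White marks on the cheeks' tops at x 0.
- sled (a joint): Travel of the sled in m: 0 = fully out (towards the robot), 0.050 = hole nominally in line with the cheeks', 0.065 = end stop, too far. About 3 N of friction; it stays where it is left. Its tongue is bolted on through slots: the hole may truly sit up to 4 mm fore or aft of nominal, unseen by this value. The pin's nose, pushed with some 10 to 25 N, draws the sled those last mm into line.
- sled_grip (a point): Orange upright grip of the sled, 22 (dock x) x 26 (dock y), z 33..95; this point is on its axis, 78 above the bench, nominally 85 mm on the robot's side of the tongue's 14 mm hole. The aluminium tongue (10 thick, up to z 80) runs between the cheeks, a red mark on its top edge right above its hole. A white battery pack, 101 high, rides 90 mm and more beyond the hole.
- lockpin_mid (a point): Lock pin: bent steel rod, 12 mm diameter, about 90 g, lying across the rest (axis 30 above the bench). Straight shaft, 16 mm tapered nose (tip 5 wide); at the other end a red leg at right angles. Flats 10 apart (upright as it lies) up to 42 mm from the leg's axis. This point is on the shaft's axis, 40 mm from the leg's axis, 41 mm from the nose's tip. x: to the nose; y: along the leg (36 mm long from the shaft's axis).
- lockpin_seat (a point): Point on the lock pin's shaft axis 23 mm from the leg's axis: it lies at the clevis hole point when the pin is fully home (leg against the cheek). Same axes as lockpin_mid. Once released in the holes, the leg may swing down.
- rest: Pin rest fixed to the bench: two parallel wooden strips, 24 high, 290 long along this body's y. Three bent pins lie across them about 105 mm apart, shafts about along its x, legs on the first strip (x -16..7). The second strip is at x 46..75; the channel between is open down to the bench, for fingers to take a shaft there. Which pin lies where varies.
- slimpin_mid (a point): A slim bent pin with a blue leg, 8 mm diameter, same length: too slack, not to be used. Middle of its shaft, x to its tip.
- fatpin_mid (a point): A fat bent pin with a yellow leg, 20 mm diameter, same length: does not fit, not to be used. Middle of its shaft, x to its tip.
- driver_grip (a point): Screwdriver lying on the bench, the point in its handle; leave it.
- solder: Bare metal solder reel, 60 diameter, 40 high, origin at the centre of its underside; leave it.
- flux: Jar 48 diameter, 60 high, origin at the centre of its underside; leave it.
- meter: Yellow meter 150 x 80 x 35 lying flat, origin at the centre of its underside; leave it.
- module: Clear controller module 90 x 60 x 29, origin at the centre of its underside; leave it.
- lockpin: The lock pin as a whole, its origin under the corner where shaft and leg meet, 6 mm below both axes; same axes as lockpin_mid.
Not all that is in view belongs to the job. What is shaped like the lockpin but black or brown is not meant.

How it is judged:
By the outcome, as a careful person would: the job done as asked, in the order asked, and still so for the second after the job is handed in, with the robot touching nothing.
It also fails if it takes over 67 s, if anything falls off the work surface, if the arm or the gripper's body presses on something with over 40 N, if the wrist force passes 120 N, or if a joint passes its speed limit or range.

ROBOT

A 7-joint arm with a two-finger parallel gripper is mounted at the origin on the work surface. World frame = base frame: x ahead of the robot, y to its left, z up, the work surface at z = 0. Lengths are in m, angles in rad, forces in N, time in s.
With the tool pointing down it reaches from about 0.425 to 0.875 m from the base axis. Payload 8.4 kg.
Tool frame: the origin (TCP) lies where the fingers leave the gripper's body, on its centre line; the fingertips stand 70 mm ahead of it and the grasp point (between the pads) lies 51 mm ahead of it (manip.hold_point_z is the distance from the TCP to the grasp point, in m); z points along the fingers, y is the line along which they close (so a half turn about z gives the same grasp; the last joint's range is limited). The gripper opens to 87 mm and grips with 3 to 60 N. Pads are 19 mm wide; open, the fingers measure 117 mm over their backs; the gripper's body (75 mm by 190 mm) begins 51 mm behind the grasp point.
Start: joints at [1.14, 0.333, 0.04, 1.465, -0.013, 1.343, -0.059], TCP at [0.212, -0.615, 0.292] pointing down, gripper open.
Joint ranges: [-2.58, 2.58], [-0.38, 2.09], [-1.3, 1.39], [0.25, 2.4], [-1.5, 4.64], [0.08, 2.09], [-2.65, 2.65]. Speed limits (rad/s): [2.22, 2.22, 2.79, 2.79, 3.14, 3.14, 3.14].

INTERFACE

Orientations are given as a unit quaternion [x, y, z, w].
In Python, from station import manip, eyes, ticket gives the robot as it stands. The module is installed in compiled form; this text tells all that it offers.
- The arm moves only by the shell command python3 -m inch 'ROWS' [FORCE]. ROWS is JSON, one flat list of numbers, 7 for each row, row after row: the turn, a rotation vector about the tool's x, y, z in degrees, then the shift along the tool's x, y, z in cm, then the finger opening in cm, from 0 to 8.7. In form: [rx, ry, rz, x, y, z, grip, rx, ry, rz, x, y, z, grip, ...]. A call has 1 to 10 rows; each row is the pose to reach, as a shift and turn from the pose commanded when the call began, along the tool's axes at that moment; what a row does not reach only later rows make up. A row lasts 1/10 s, in which the tool goes at most 50 mm and 8.59 degrees, less where a joint would pass 70% of its speed; a pose out of reach is approached as far as the arm can. A call with a gripper value outside its range is refused whole. The fingers move at their own pace and stop on an object; FORCE is the grip in N (left out, the last holds). Time passes only in rows, so rows that repeat a pose let the fingers close. It gives the time, the measured TCP pose, the force, the opening and the grip force at its end, in the units of the state.
- manip.observe(): the state, without advancing time (a new reading comes with each control period).
- eyes.grab_frame(name): name is "scene" or "top" or "wrist"; returns the picture (400x640x3 uint8, red, green, blue); there is no depth.
- eyes.camera_info(name): a dict with "vertical_fov" (degrees; the focal length in pixels is half the picture's height over the tangent of half this angle, whatever the lens; pixels are square), "cx", "cy" (the principal point, pixels), "k1" (the pictures are not rectified: a ray, as slopes to the right and down, at radius r is drawn at 1 + k1 r^2 times it, then the intrinsics apply), "xyz" and "orientation" of the camera in the world; the wrist camera has in their place "mount" (4x4, takes a point from camera to tool coordinates, whose origin is the TCP and whose axes are the flange's). Camera axes: x right, y up, looking along -z (the intrinsics and any distortion apply to the point x, -y, -z); pixel columns grow to the right and rows downward; lengths in m; the calibration is good to about 2 mm. A picture is of the moment at which its call begins: read the wrist's pose just before it. camera_info takes no time and is no camera call.
- ticket.close_job(): hands the job in; it is judged then, once.
The state is a dict: "clock": time; "joint_positions": joint angles; "dq": joint speeds; "effort": joint torques, N m; "ee_pos": TCP position; "ee_rot": TCP orientation; "force": force on the tool from outside, world axes, zero at the start; "wrist_torque": the same for the moment, N m; "opening": finger opening in m; "grip_force": force on a finger pad.
Only numpy, scipy, OpenCV 4.12 (cv2) and the standard library are available. Lean on these libraries where they do the work, as an engineer would, in place of code of your own. Each camera call takes 0.05 s, during which the arm holds its last target. There are 200 camera calls.

## Working session

There is one attempt and no reset: what is moved stays moved. The work goes in short steps, Python scripts to look and compute and a shell command to move; the robot and the scene stay as the last step left them, time stands still between calls to the robot, and variables do not carry over. Pictures are saved under pics/ and viewed, at most 10 in all, crops included, and the job is handed in when it is done.

```bash
mkdir -p pics
cat > h.py <<'E'
import numpy as np, cv2
from scipy.spatial.transform import Rotation as R
from station import manip, eyes, ticket
def cam(name, st=None):
    c=eyes.camera_info(name); f=200/np.tan(np.radians(c["vertical_fov"])/2)
    if "mount" in c:
        T=np.eye(4); T[:3,:3]=R.from_quat(st["ee_rot"]).as_matrix(); T[:3,3]=st["ee_pos"]
        M=T@np.array(c["mount"])
    else:
        M=np.eye(4); M[:3,:3]=R.from_quat(c["orientation"]).as_matrix(); M[:3,3]=c["xyz"]
    return c,f,M
def ray(name,u,v,st=None):
    c,f,M=cam(name,st); d=np.array([(u-c["cx"])/f,(v-c["cy"])/f]); s=d.copy()
    for _ in range(30): s=d/(1+c["k1"]*(s@s))
    return M[:3,3], M[:3,:3]@np.array([s[0],-s[1],-1])
def atz(name,u,v,z,st=None):
    o,d=ray(name,u,v,st); return o+d*(z-o[2])/d[2]
def proj(name,p,st=None):
    c,f,M=cam(name,st); q=M[:3,:3].T@(np.array(p)-M[:3,3]); s=np.array([q[0],-q[1]])/-q[2]
    s=s*(1+c["k1"]*(s@s)); return np.array([c["cx"],c["cy"]])+f*s
def snap(name,fn,crop=None,k=1):
    st=manip.observe(); im=eyes.grab_frame(name)[:,:,::-1]
    cv2.imwrite('pics/raw_'+fn,im)
    if crop: x0,y0,x1,y1=crop; im=im[y0:y1,x0:x1]
    cv2.imwrite('pics/'+fn,cv2.resize(im,None,fx=k,fy=k,interpolation=cv2.INTER_CUBIC)); return st
E
python3 -c "
from h import *
snap('top','top1.png',None,1.25);snap('scene','sc1.png',None,1.25)
for n in('top','scene','wrist'):print(n,eyes.camera_info(n))
print(manip.observe())"
```

```text
top {'vertical_fov': 43.84833158015943, 'cx': 321.23060769866004, 'cy': 196.48234523007736, 'k1': -0.011802297758656316, 'xyz': array([ 0.37624686, -0.01791238,  1.59420944]), 'orientation': array([ 0.0492408 , -0.05697412, -0.699918  ,  0.71024228])}
scene {'vertical_fov': 51.19293606021263, 'cx': 317.48354535339416, 'cy': 194.845736774466, 'k1': -0.11001416384593773, 'xyz': array([ 1.04837597, -0.7110564 ,  0.69660446]), 'orientation': array([0.4341529 , 0.12471858, 0.26245274, 0.85268698])}
wrist {'vertical_fov': 68.52061935896477, 'cx': 315.5168563628896, 'cy': 197.98902782409672, 'k1': -0.040623761594105134, 'mount': array([[ 4.88220182e-04,  9.64631441e-01,  2.63601867e-01,
         7.24050990e-02],
       [ 9.99999872e-01, -5.05233630e-04, -3.24684727e-06,
        -1.45822012e-03],
       [ 1.30048517e-04,  2.63601835e-01, -9.64631565e-01,
        -9.42644412e-02],
       [ 0.00000000e+00,  0.00000000e+00,  0.00000000e+00,
         1.00000000e+00]])}
{'clock': 0.1, 'joint_positions': array([ 1.13985856,  0.3338718 ,  0.03988124,  1.46615434, -0.0134029 ,
        1.3432898 , -0.05849716]), 'dq': array([ 0.00082082, -0.00125075, -0.00048012, -0.00194211,  0.00118222,
       -0.00143701, -0.00205172]), 'effort': array([ 5.02493873e-03, -6.57809329e+01,  1.34025615e+00, -4.04705286e+01,
       -5.97573258e-02,  4.09247610e-02,  9.93207095e-06]), 'ee_pos': array([ 0.21157536, -0.61427681,  0.29144179]), 'ee_rot': array([ 9.86276701e-01,  1.65099178e-01, -1.68451415e-04, -7.08877321e-04]), 'force': array([ 0.63189679, -0.63360551, -0.09869694]), 'wrist_torque': array([0.01911582, 0.01574715, 0.01326777]), 'grip_force': 0.0, 'opening': 0.08691658594257187}
```

View pics/top1.png

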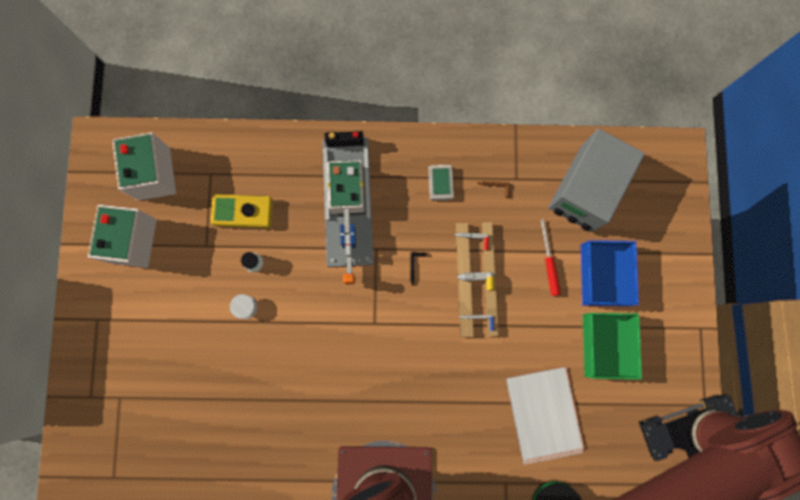

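View pics/sc1.png

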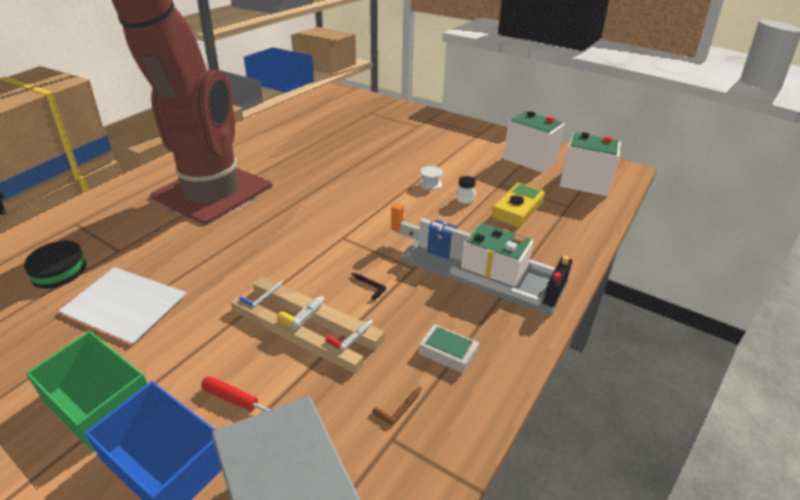

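The top picture shows three pins on the rest at (view px) red (486,243), yellow (490,283) and blue (492,323). The black bent pin (415,265) and brown one (495,187) are decoys. The red-legged pin on the rest fits the description. The dock's cheeks are at about (348,236) and the grip at (348,279). Next I'll confirm in one enlarged crop.

```bash
python3 -c "
from h import *
im=cv2.imread('pics/raw_top1.png')
a=cv2.resize(im[100:232,250:310],None,fx=4.5,fy=4.5,interpolation=cv2.INTER_CUBIC)
b=cv2.resize(im[165:275,355:410],None,fx=5.4,fy=5.4,interpolation=cv2.INTER_CUBIC)
print(a.shape,b.shape)
cv2.imwrite('pics/crop1.png',np.hstack([a,b]))"
```

```text
(594, 270, 3) (594, 297, 3)
```

View pics/crop1.png

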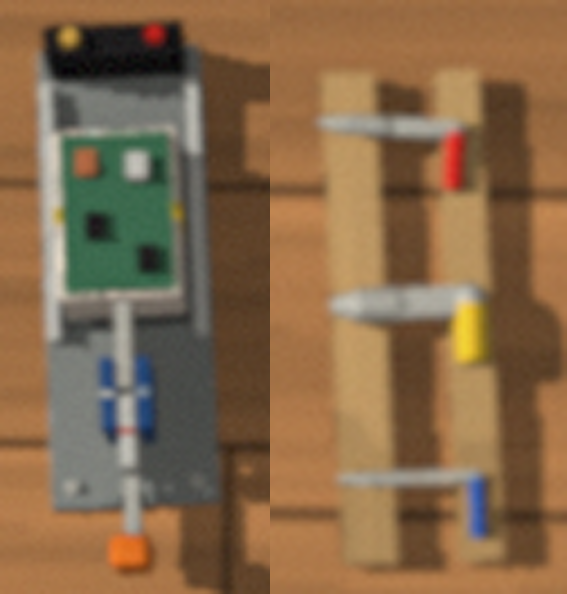

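The crop confirms it. The red-legged pin is the top one on the rest (crop px: nose (320,122), corner (457,130), leg end (453,188)), with a medium-thick shaft. Other crop px: white marks (107,393) and (145,393), red mark (127,431), grip (129,552).

```bash
cat >> h.py <<'E'
def plan(p, yaw, st=None):
    "rows to reach TCP p with tool down, tool x at yaw(deg): shift (cm) in tool axes, turn"
    st=st or manip.observe(); T=R.from_quat(st["ee_rot"])
    w=np.radians(yaw); tgt=R.from_matrix(np.array([[np.cos(w),np.sin(w),0],[np.sin(w),-np.cos(w),0],[0,0,-1]]).T)
    tgt=R.from_matrix(np.column_stack([[np.cos(w),np.sin(w),0],[np.sin(w),-np.cos(w),0],[0,0,-1]]))
    print('turn',np.degrees((T.inv()*tgt).as_rotvec()).round(2),'shift cm',(T.inv().apply(np.array(p)-st["ee_pos"])*100).round(2))
E
python3 -c "
from h import *
A=lambda u,v,z:atz('top',250+u/4.5,100+v/4.5,z)
B=lambda u,v,z:atz('top',355+(u-270)/5.4,165+v/5.4,z)
for n,p in dict(wl=A(107,393,.08),wr=A(145,393,.08),red=A(127,431,.08),grip=A(129,552,.095),tend=A(121,305,.08),bl=A(55,508,.012),br=A(217,500,.012),tl=A(45,75,.012),
 termL=A(46,28,.067),termR=A(181,24,.067),nose=B(320,122,.03),corner=B(460,130,.03),leg=B(453,188,.03),rl=B(322,72,.024),r1=B(345,565,.024),s2=B(398,565,.024),q1=B(435,70,.024),q2=B(505,560,.024)).items(): print(n,p.round(4))
st=manip.observe(); print(R.from_quat(st['ee_rot']).as_matrix().round(3))
"
```

```text
wl [0.6321 0.114  0.08  ]
wr [0.6325 0.0879 0.08  ]
red [0.6059 0.0996 0.08  ]
grip [0.5214 0.0949 0.095 ]
tend [0.6938 0.106  0.08  ]
bl [0.56   0.1545 0.012 ]
br [0.5675 0.0395 0.012 ]
tl [0.8791 0.1719 0.012 ]
termL [0.8962 0.1658 0.067 ]
termR [0.9008 0.0701 0.067 ]
nose [ 0.6442 -0.1706  0.03  ]
corner [ 0.6407 -0.2536  0.03  ]
leg [ 0.606  -0.2492  0.03  ]
rl [ 0.6755 -0.1723  0.024 ]
r1 [ 0.385  -0.1859  0.024 ]
s2 [ 0.3854 -0.2167  0.024 ]
q1 [ 0.6778 -0.2398  0.024 ]
q2 [ 0.3891 -0.2789  0.024 ]
[[ 0.945  0.326 -0.001]
 [ 0.326 -0.945  0.001]
 [-0.    -0.001 -1.   ]]
```

Dock origin ≈ (0.632,0.101), yaw ≈ 3.6°. The sled needs about 26 mm. Grip–red mark measures 85 mm and cheek spacing 26 mm, both as they must be. I'll go above the grip.

```bash
python3 -c "
from h import *
plan([.45,-.3,.29],3.6); plan([.52,.096,.25],3.6)"
```

```text
turn [-0.08  0.02 15.41] shift cm [ 32.78 -21.95   0.17]
turn [-0.08  0.02 15.41] shift cm [ 52.29 -57.11   4.22]
```

```bash
python3 -m inch '[0,0,15.4,32.8,-21.9,0,5,0,0,15.4,32.8,-21.9,0,5,0,0,15.4,32.8,-21.9,0,5,0,0,15.4,32.8,-21.9,0,5,0,0,15.4,32.8,-21.9,0,5,0,0,15.4,32.8,-21.9,0,5,0,0,15.4,32.8,-21.9,0,5,0,0,15.4,32.8,-21.9,0,5,0,0,15.4,52.3,-57.1,0,5,0,0,15.4,52.3,-57.1,0,5]'
python3 -c "
from h import *
plan([.52,.096,.25],3.6)"
```

```text
clock: 1.1
ee_pos: [0.4681, -0.2002, 0.2918]
ee_rot: [1.0, 0.032, -0.0, -0.0]
force: [1.0, 0.9, 0.9]
opening: 0.05
grip_force: 0.0
turn [-0.03  0.04  0.01] shift cm [  7.05 -29.23   4.19]
```

```bash
python3 -m inch '[0,0,0,7.05,-29.2,4.2,5,0,0,0,7.05,-29.2,4.2,5,0,0,0,7.05,-29.2,4.2,5,0,0,0,7.05,-29.2,4.2,5,0,0,0,7.05,-29.2,4.2,5,0,0,0,7.05,-29.2,4.2,5,0,0,0,7.05,-29.2,4.2,5,0,0,0,7.05,-29.2,4.2,5]'
python3 -c "
from h import *
st=snap('wrist','w1.png',None,1.25)
print(st['ee_pos'],st['ee_rot'])
for n,p in dict(grip=[.5214,.0949,.095],wl=[.632,.114,.08],wr=[.6325,.0879,.08],red=[.606,.0996,.08]).items(): print(n,proj('wrist',p,st)*1.25)"
```

```text
clock: 1.9
ee_pos: [0.5194, 0.0952, 0.2497]
ee_rot: [0.999, 0.033, -0.001, -0.0]
force: [-0.7, -1.2, -0.0]
opening: 0.05
grip_force: 0.0
[0.51937887 0.09524924 0.24965506] [ 9.99448803e-01  3.31904729e-02 -6.75289465e-04 -1.61393914e-04]
grip [397.30599322 249.9149784 ]
wl [380.02743875  83.14657724]
wr [418.98687687  85.14636279]
red [398.8014673  125.04528517]
```

View pics/w1.png

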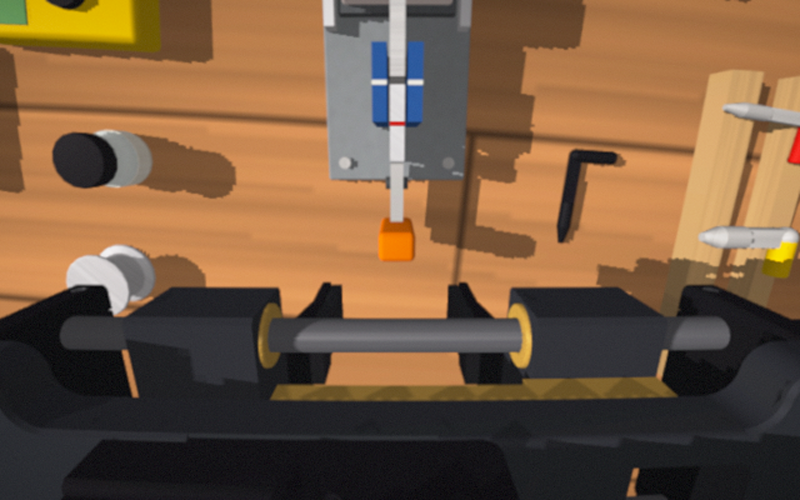

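The wrist view agrees with the top view. White marks are at (380,82) and (416,82), the red mark at (397,123), and the grip's top at (397,250) against a predicted (397,250). I'll lower onto the grip.

```bash
python3 -c "
from h import *
class S(dict):pass
st=dict(ee_pos=np.array([0.51937887,0.09524924,0.24965506]),ee_rot=np.array([9.99448803e-01,3.31904729e-02,-6.75289465e-04,-1.61393914e-04]))
W=lambda u,v,z:atz('wrist',u/1.25,v/1.25,z,st)
wl,wr,red,g,b1,b2=W(380,82,.08),W(415.5,82,.08),W(397,123.5,.08),W(397,249.5,.095),W(330,180,.012),W(467,180,.012)
for n,p in dict(wl=wl,wr=wr,red=red,grip=g,b1=b1,b2=b2).items(): print(n,p.round(4))
print('tip of pin',W(728,108,.03),W(800,122,.03))
plan([g[0],g[1],.133],3.6)"
```

```text
wl [0.6327 0.1141 0.08  ]
wr [0.6343 0.0904 0.08  ]
red [0.6069 0.1009 0.08  ]
grip [0.5217 0.0951 0.095 ]
b1 [0.5589 0.1573 0.012 ]
b2 [0.5671 0.0349 0.012 ]
tip of pin [ 0.64440112 -0.17400119  0.03      ] [ 0.64002153 -0.24411781  0.03      ]
turn [0.02 0.06 0.05] shift cm [ 0.23 -0.16 11.69]
```

```bash
python3 -m inch '[0,0,0,0.2,0,5,5,0,0,0,0.2,0,9,5,0,0,0,0.2,0,11.7,5,0,0,0,0.2,0,11.7,5,0,0,0,0.2,0,11.7,2,0,0,0,0.2,0,11.7,2,0,0,0,0.2,0,11.7,2,0,0,0,0.2,0,11.7,2,0,0,0,0.2,0,11.7,2]' 15
```

```text
clock: 2.85
ee_pos: [0.5225, 0.0945, 0.1347]
ee_rot: [0.999, 0.032, 0.001, -0.0]
force: [-1.0, 1.4, 7.4]
opening: 0.0256
grip_force: 15.0
```

```bash
python3 -m inch '[0,0,0,0.5,0,-0.1,2,0,0,0,1,0,-0.1,2,0,0,0,1.6,0,-0.1,2,0,0,0,2.2,0,-0.1,2,0,0,0,2.7,0,-0.1,2,0,0,0,2.7,0,-0.1,2,0,0,0,2.7,0,-0.1,2]'
python3 -c "
from h import *
st=manip.observe();print(st['ee_pos'],st['force'],st['opening'])
im=eyes.grab_frame('wrist')[:,:,::-1];cv2.imwrite('pics/raw_w2.png',im)
t=eyes.grab_frame('top')[:,:,::-1];cv2.imwrite('pics/raw_t2.png',t)
a=cv2.resize(im[20:320,240:400],None,fx=2,fy=2,interpolation=cv2.INTER_CUBIC)[:600]
b=cv2.resize(t[160:235,250:310],None,fx=6,fy=6,interpolation=cv2.INTER_CUBIC)
b=np.vstack([b,np.zeros((600-b.shape[0],b.shape[1],3),np.uint8)])
cv2.imwrite('pics/c2.png',np.hstack([a,b]))"
```

```text
clock: 3.55
ee_pos: [0.5499, 0.0963, 0.1347]
ee_rot: [0.999, 0.032, 0.001, -0.001]
force: [3.4, 4.5, 0.2]
opening: 0.026
grip_force: 15.0
[0.5498575 0.0962545 0.1346774] [3.35626153 4.4958948  0.18224005] 0.02597574982920469
```

View pics/c2.png

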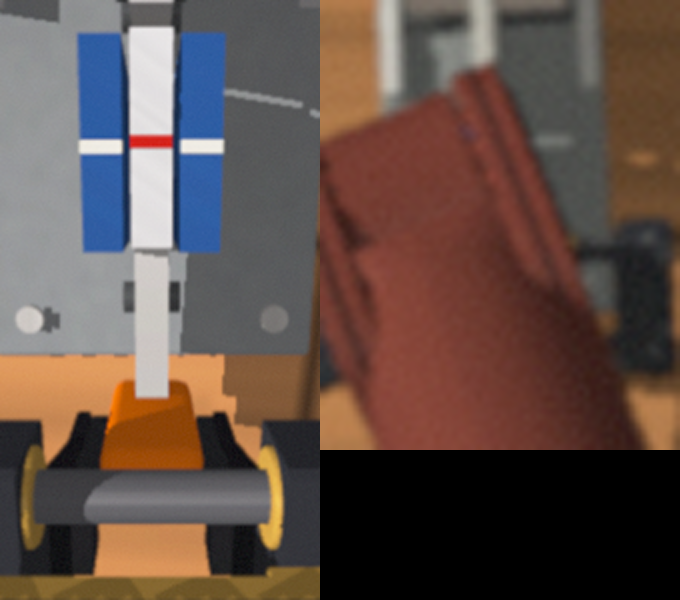

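The wrist view shows the red mark at (152,141) and the white marks at (101,147) and (202,147). The red mark is about 1.2 mm too far forward, so I'll draw back 1.2 mm.

```bash
python3 -m inch '[0,0,0,-0.12,0,0,2,0,0,0,-0.12,0,0,2,0,0,0,-0.12,0,0,2]'
python3 -c "
from h import *
st=manip.observe();print(st['ee_pos'],st['ee_rot'],st['force'])
im=eyes.grab_frame('wrist')[:,:,::-1];cv2.imwrite('pics/raw_w3.png',im)
def cen(im,f):
    m=f(im[60:180,270:360].astype(int)); v,u=np.nonzero(m); return u.mean()+270,v.mean()+60,len(u)
red=lambda a:(a[...,2]>150)&(a[...,1]<90)&(a[...,0]<90)
for n in('raw_w2','raw_w3'):
    im=cv2.imread('pics/'+n+'.png'); print(n,cen(im,red))
    for c0,c1 in((282,300),(331,350)):
        s=im[60:180,c0:c1].astype(int).min(2)>180; v,u=np.nonzero(s); print(v.mean()+60,u.mean()+c0,len(v))
"
```

```text
clock: 3.95
ee_pos: [0.5483, 0.0962, 0.1347]
ee_rot: [0.999, 0.032, 0.001, -0.001]
force: [2.3, 5.2, 1.0]
opening: 0.0258
grip_force: 15.0
[0.5483178  0.09617169 0.13466902] [ 9.99495934e-01  3.17230345e-02  1.10646308e-03 -5.50422873e-04] [2.27373014 5.21850927 1.03496435]
raw_w2 (np.float64(315.10833333333335), np.float64(90.375), 120)
93.0 290.5 126
92.93076923076923 340.15384615384613 130
raw_w3 (np.float64(315.0909090909091), np.float64(90.39669421487604), 121)
89.5 290.5 108
89.02272727272728 340.0681818181818 132
```

```bash
python3 -m inch '[0,0,0,0,0,0,5,0,0,0,0,0,0,5,0,0,0,0,0,0,5,0,0,0,0,0,-5,5,0,0,0,0,0,-10,5,0,0,-8.5,0,0,-14,5,0,0,-17,0,5,-14,5,0,0,-25,0,10,-14,5,0,0,-33,0,15,-14,5]'
python3 -c "
from h import *
st=dict(ee_pos=np.array([0.5483178,0.09617169,0.13466902]),ee_rot=np.array([ 9.99495934e-01,3.17230345e-02,1.10646308e-03,-5.50422873e-04]))
print(atz('wrist',290.5,89.3,.08,st),atz('wrist',340.1,89.3,.08,st))
plan([.58,-.215,.25],87)"
```

```text
clock: 4.9
ee_pos: [0.5561, -0.0422, 0.2747]
ee_rot: [0.952, 0.307, 0.0, 0.0]
force: [0.6, -0.0, 1.2]
opening: 0.0502
grip_force: 0.0
[0.63364163 0.11499836 0.08      ] [0.63516226 0.09120199 0.08      ]
turn [ 6.000e-02  2.000e-02 -5.124e+01] shift cm [-8.17 15.42  2.48]
```

```bash
python3 -c "
from h import *
plan([.63,-.30,.22],87)"
```

```text
turn [ 6.000e-02  2.000e-02 -5.124e+01] shift cm [-9.08 25.23  5.49]
```

```bash
python3 -m inch '[0,0,-51.2,-9.1,25.2,5.5,5,0,0,-51.2,-9.1,25.2,5.5,5,0,0,-51.2,-9.1,25.2,5.5,5,0,0,-51.2,-9.1,25.2,5.5,5,0,0,-51.2,-9.1,25.2,5.5,5,0,0,-51.2,-9.1,25.2,5.5,5,0,0,-51.2,-9.1,25.2,5.5,5,0,0,-51.2,-9.1,25.2,5.5,5]'
python3 -c "
from h import *
st=snap('wrist','w4.png',None,1.25)
print(st['ee_pos'].tolist(),st['ee_rot'].tolist(),st['joint_positions'].round(2))
im=eyes.grab_frame('top')[:,:,::-1];cv2.imwrite('pics/raw_t4.png',im)"
```

```text
clock: 5.7
ee_pos: [0.6278, -0.2987, 0.2185]
ee_rot: [0.729, 0.685, -0.0, -0.001]
force: [0.1, 0.0, -0.2]
opening: 0.05
grip_force: 0.0
[0.6278088305295794, -0.2987335287088893, 0.2184602358889232] [0.728652164745538, 0.6848835024153233, -8.437089901358834e-06, -0.0007815751897094632] [ 0.72  0.52 -0.48  1.41  0.24  1.28  0.16]
```

View pics/w4.png

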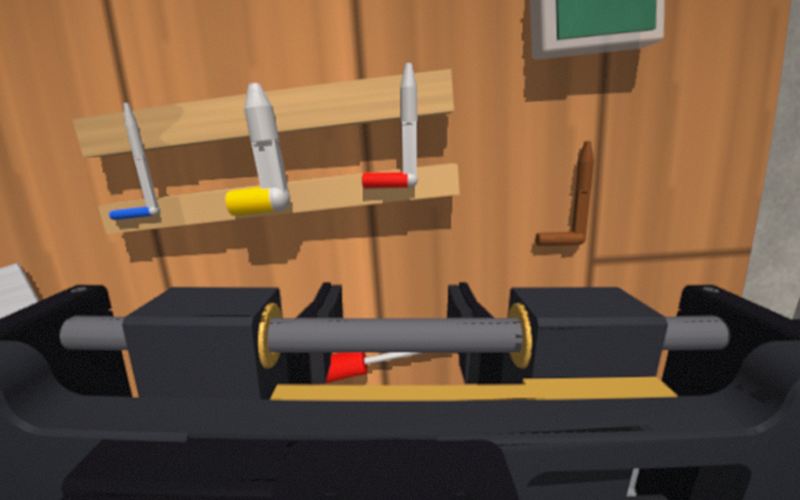

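The red pin is clear: nose tip (408,64), flats end (409,124), corner (411,181), red leg end (363,180). The channel lies between v≈122 and 172.

```bash
python3 -c "
from h import *
st=dict(ee_pos=np.array([0.6278088305295794, -0.2987335287088893, 0.2184602358889232]),ee_rot=np.array([0.728652164745538, 0.6848835024153233, -8.437089901358834e-06, -0.0007815751897094632]))
W=lambda u,v,z:atz('wrist',u/1.25,v/1.25,z,st)
n,f,c,l=W(408,65,.03),W(409,124,.033),W(411,181,.03),W(363,180,.03)
e1,e2=W(409,120,.024),W(411,170,.024)
for k,p in dict(n=n,f=f,c=c,l=l,ch1=e1,ch2=e2).items(): print(k,p.round(4))
d=n-c; yaw=np.degrees(np.arctan2(d[1],d[0])); print('len',np.linalg.norm(d),'yaw',yaw,'leg yaw',np.degrees(np.arctan2(*(l-c)[1::-1])))
g=c+d/np.linalg.norm(d)*.030; print('g',g)
plan([g[0],g[1],.18],yaw); plan([g[0],g[1],.081],yaw)"
```

```text
n [ 0.6451 -0.1688  0.03  ]
f [ 0.6436 -0.2092  0.033 ]
c [ 0.6431 -0.2506  0.03  ]
l [ 0.6066 -0.2476  0.03  ]
ch1 [ 0.6441 -0.2058  0.024 ]
ch2 [ 0.6437 -0.2427  0.024 ]
len 0.08178626801241332 yaw 88.58018341040595 leg yaw 175.28883514842852
g [ 0.6438178  -0.22060482  0.03      ]
turn [ 0.01 -0.03 -1.97] shift cm [7.71 1.09 3.96]
turn [ 0.01 -0.03 -1.97] shift cm [ 7.7   1.08 13.86]
```

```bash
python3 -m inch '[0,0,-1,3.5,0.5,0,4,0,0,-1,7.4,1.1,2,4,0,0,-1,7.4,1.1,6,4,0,0,-1,7.4,1.1,10,4,0,0,-1,7.4,1.1,13,4,0,0,-1,7.4,1.1,13.8,4,0,0,-1,7.4,1.1,13.8,4,0,0,-1,7.4,1.1,13.8,4]'
```

```text
clock: 6.6
ee_pos: [0.6447, -0.2249, 0.0835]
ee_rot: [0.722, 0.692, 0.001, 0.001]
force: [0.8, 0.0, 0.4]
opening: 0.0399
grip_force: 0.0
```

```bash
python3 -m inch '[0,0,0,0,0,0,0.5,0,0,0,0,0,0,0.5,0,0,0,0,0,0,0.5,0,0,0,0,0,0,0.5,0,0,0,0,0,0,0.5]' 40
```

```text
clock: 7.1
ee_pos: [0.6436, -0.2253, 0.0814]
ee_rot: [0.722, 0.692, 0.0, 0.0]
force: [1.7, -0.8, 1.4]
opening: 0.0093
grip_force: 38.3
```

```bash
python3 -m inch '[0,0,0,0,0,-3,0.5,0,0,0,0,0,-6,0.5,0,0,0,0,0,-9.5,0.5,0,0,0,4,0,-9.5,0.5,0,0,0,8,0,-9.5,0.5]'
python3 -c "
from h import *
plan([.6395,.0167,.17],93.7)"
```

```text
clock: 7.6
ee_pos: [0.6473, -0.146, 0.1776]
ee_rot: [0.723, 0.691, 0.0, 0.001]
force: [1.1, 1.0, -1.1]
opening: 0.0093
grip_force: 40.0
turn [ 0.13  0.05 -6.28] shift cm [16.22 -1.51  0.74]
```

```bash
python3 -m inch '[0,0,-3,4,-0.4,0.4,0.5,0,0,-6.3,8,-0.8,0.7,0.5,0,0,-6.3,12,-1.2,0.7,0.5,0,0,-6.3,15,-1.5,0.7,0.5,0,0,-6.3,16.2,-1.5,0.7,0.5,0,0,-6.3,16.2,-1.5,0.7,0.5,0,0,-6.3,16.2,-1.5,0.7,0.5]'
python3 -c "
from h import *
st=snap('wrist','w5.png',(190,0,450,240),3.0*.8)
print(st['ee_pos'].tolist(),st['ee_rot'].tolist(),st['opening'])"
```

```text
clock: 8.3
ee_pos: [0.6388, 0.0153, 0.169]
ee_rot: [0.683, 0.73, -0.0, 0.0]
force: [-0.0, -1.1, -1.1]
opening: 0.0095
grip_force: 40.0
[0.6388229056810579, 0.015347621298953151, 0.16904318203716295] [0.68303467653699, 0.7303857413438917, -0.0004884254549752497, 0.00024684026861485515] 0.00945691425526761
```

View pics/w5.png

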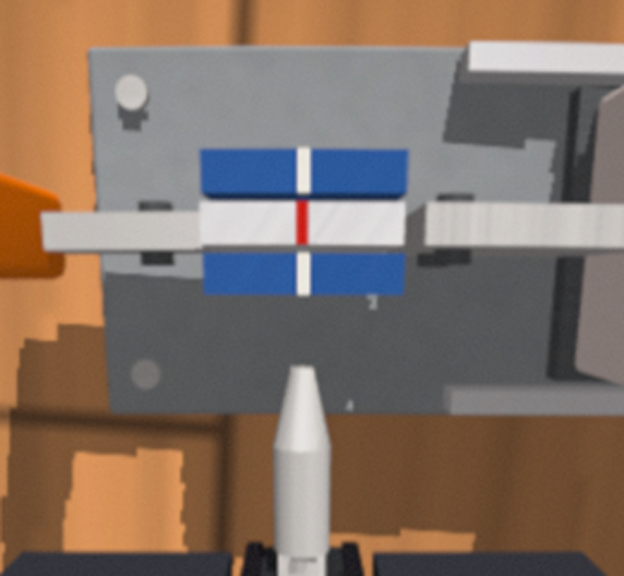

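The view shows the red mark (302,222) between the white marks (304,170) and (304,273). The nose tip is at (302,369) and the pin axis is parallel to the holes' axis. I'll work out the remaining offset.

```bash
python3 -c "
from h import *
st=dict(ee_pos=np.array([0.6388229056810579, 0.015347621298953151, 0.16904318203716295]),ee_rot=np.array([0.68303467653699, 0.7303857413438917, -0.0004884254549752497, 0.00024684026861485515]))
T=R.from_quat(st['ee_rot'])
W=lambda u,v,z:(T.inv().apply(atz('wrist',190+(u+.5)/2.4,(v+.5)/2.4,z,st)-st['ee_pos'])*1000).round(1)
zp=st['ee_pos'][2]-.0514
for n,p in dict(wu=W(304,170,.08),wl=W(303.5,273,.08),red=W(302.5,222,.08),cheekface=W(303,295,.08),tip=W(302.5,368,zp),taper=W(302.5,446,zp),flat=W(302,556,zp)).items(): print(n,p)
plan([.6388,.0153,.1114],93.7)"
```

```text
wu [100.1   0.8  88.9]
wl [75.9  0.7 89. ]
red [88.1  0.4 89. ]
cheekface [70.5  0.6 89. ]
tip [56.5  0.4 51.3]
taper [40.   0.4 51.4]
flat [15.1  0.3 51.4]
turn [-0.02  0.06  0.08] shift cm [ 0.06 -0.    5.76]
```

```bash
python3 -m inch '[0,0,0,0,0.05,2,0.5,0,0,0,0,0.05,4,0.5,0,0,0,0,0.05,5.7,0.5,0,0,0,0,0.05,5.7,0.5,0,0,0,0,0.05,5.7,0.5,0,0,0,0,0.05,5.7,0.5]'
python3 -c "
from h import *
plan([.6388,.0153,.1114],93.7);print(manip.observe()['ee_pos'])"
```

```text
clock: 8.95
ee_pos: [0.6398, 0.017, 0.1133]
ee_rot: [0.683, 0.731, 0.001, 0.0]
force: [1.0, -0.2, -0.4]
opening: 0.0093
grip_force: 40.0
turn [ 0.08 -0.    0.19] shift cm [-0.16 -0.11  0.19]
[0.63979791 0.01698128 0.1133251 ]
```

```bash
python3 -m inch '[0,0,0,0.6,0,0.1,0.5,0,0,0,1.2,0,0.1,0.5,0,0,0,1.7,0,0.1,0.5,0,0,0,2.2,0,0.1,0.5,0,0,0,2.5,0,0.1,0.5,0,0,0,2.5,0,0.1,0.5]'
```

```text
clock: 9.55
ee_pos: [0.6373, 0.043, 0.1113]
ee_rot: [0.682, 0.731, 0.0, -0.0]
force: [0.0, -0.1, -1.4]
opening: 0.0097
grip_force: 40.0
```

```bash
python3 -m inch '[0,0,0,0.4,0,0,0.5,0,0,0,0.8,0,0,0.5,0,0,0,1.2,0,0,0.5,0,0,0,1.6,0,0,0.5,0,0,0,1.6,0,0,0.5]' 50
```

```text
clock: 10.05
ee_pos: [0.6362, 0.0591, 0.1113]
ee_rot: [0.682, 0.731, 0.0, -0.0]
force: [-0.0, 0.5, -0.6]
opening: 0.009
grip_force: 50.0
```

```bash
python3 -m inch '[0,0,0,0.4,0,0,0.5,0,0,0,0.8,0,0,0.5,0,0,0,1.2,0,0,0.5,0,0,0,1.6,0,0,0.5,0,0,0,1.6,0,0,0.5]'
```

```text
clock: 10.55
ee_pos: [0.6353, 0.0738, 0.1113]
ee_rot: [0.683, 0.731, -0.0, 0.0]
force: [-0.4, -1.3, -0.3]
opening: 0.009
grip_force: 51.2
```

```bash
python3 -m inch '[0,0,0,0,0,0,4,0,0,0,0,0,0,4,0,0,0,0,0,0,4,0,0,0,0,0,-2,4,0,0,0,0,0,-4,4,0,0,0,0,0,-6,4,0,0,0,-3,0,-6,0.5,0,0,0,-6.5,0,-6,0,0,0,0,-6.5,0,-6,0,0,0,0,-6.5,0,-6,0]'
python3 -c "
from h import *
st=snap('wrist','w6.png',(190,0,450,240),2.4)
print(st['ee_pos'].tolist(),st['ee_rot'].tolist(),st['opening'])"
```

```text
clock: 11.55
ee_pos: [0.6399, 0.0087, 0.1714]
ee_rot: [0.683, 0.73, 0.0, -0.0]
force: [-0.4, -0.5, -0.4]
opening: 0.0155
grip_force: 0.0
[0.6399344302146243, 0.008654212304432717, 0.17136565885087907] [0.6831599568485995, 0.7302686460542633, 0.0004216592436091257, -1.2335923456640737e-05] 0.015503279691839334
```

View pics/w6.png

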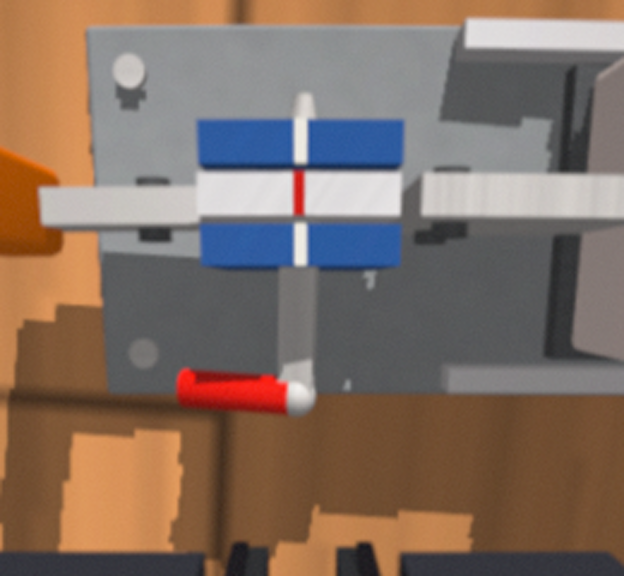

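The pin is through all three plates: tip at (305,100) beyond the left cheek, red leg (180–300, 392) still short of the right cheek, marks in line. Next I'll push from behind with closed fingers.

```bash
python3 -m inch '[0,0,0,0,-0.1,2,0,0,0,0,0,-0.1,4,0,0,0,0,0,-0.1,6,0,0,0,0,0,-0.1,6,0,0,0,0,1,-0.1,6,0,0,0,0,2,-0.1,6,0,0,0,0,2.6,-0.1,6,0,0,0,0,3.2,-0.1,6,0,0,0,0,3.7,-0.1,6,0,0,0,0,3.7,-0.1,6,0]'
```

```text
clock: 12.6
ee_pos: [0.6362, 0.0469, 0.1116]
ee_rot: [0.682, 0.731, 0.0, 0.0]
force: [0.0, 0.3, -0.4]
opening: 0.0003
grip_force: 0.0
```

```bash
python3 -m inch '[0,0,0,0.4,0,0,0,0,0,0,0.8,0,0,0,0,0,0,1.2,0,0,0,0,0,0,1.5,0,0,0,0,0,0,1.5,0,0,0]'
```

```text
clock: 13.1
ee_pos: [0.6352, 0.0613, 0.1114]
ee_rot: [0.682, 0.731, 0.0, 0.0]
force: [0.3, -0.8, 0.5]
opening: 0.0004
grip_force: 0.3
```

```bash
python3 -m inch '[0,0,0,0.1,0,0,0,0,0,0,0.2,0,0,0,0,0,0,0.3,0,0,0,0,0,0,0.3,0,0,0]'; python3 -m inch '[0,0,0,0.1,0,0,0,0,0,0,0.1,0,0,0,0,0,0,0.2,0,0,0,0,0,0,0.2,0,0,0]'
```

```text
clock: 13.5
ee_pos: [0.6353, 0.0623, 0.1114]
ee_rot: [0.683, 0.73, -0.001, 0.001]
force: [0.4, -6.3, 2.0]
opening: 0.0008
grip_force: 3.1
clock: 13.9
ee_pos: [0.6353, 0.0627, 0.1115]
ee_rot: [0.683, 0.73, -0.001, 0.001]
force: [1.2, -9.8, 3.4]
opening: 0.0005
grip_force: 5.1
```

```bash
python3 -m inch '[0,0,0,0.2,0,0,0,0,0,0,0.4,0,0,0,0,0,0,0.4,0,0,0]'; python3 -c "
from h import *
im=eyes.grab_frame('scene')[:,:,::-1];cv2.imwrite('pics/raw_s7.png',im)"
python3 -m inch '[0,0,0,-0.5,0,0,0,0,0,0,-1.2,0,0,0,0,0,0,-3,0,0,0,0,0,0,-5,0,0,0,0,0,0,-7,0,-4,0,0,0,0,-7,0,-8,0,0,0,0,-7,0,-8,0]'
python3 -c "
from h import *
st=snap('wrist','w8.png')
a=cv2.resize(cv2.imread('pics/raw_w8.png')[0:220,190:450],None,fx=1.6,fy=1.6,interpolation=cv2.INTER_CUBIC)
im=eyes.grab_frame('scene')[:,:,::-1]
b=cv2.resize(im[150:238,300:400],(400,352),interpolation=cv2.INTER_CUBIC)
a=cv2.resize(a,(416,352)) ; print(st['ee_pos'])
cv2.imwrite('pics/c8.png',np.hstack([a[:,:400],b]))"
```

```text
clock: 14.2
ee_pos: [0.6354, 0.0635, 0.1115]
ee_rot: [0.684, 0.729, -0.003, 0.003]
force: [0.8, -18.5, 7.2]
opening: 0.0006
grip_force: 9.3
clock: 14.95
ee_pos: [0.6419, -0.0007, 0.197]
ee_rot: [0.683, 0.73, 0.003, 0.003]
force: [-0.1, 0.4, 0.0]
opening: 0.0004
grip_force: 0.0
[ 0.64187654 -0.00069309  0.19697434]
```

View pics/c8.png

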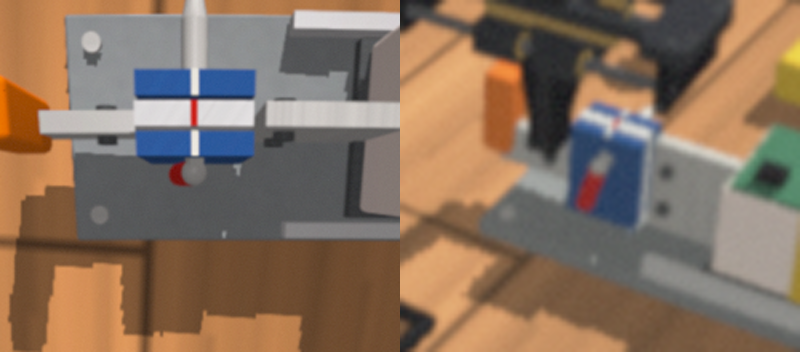

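The marks are in line, the pin protrudes past the left cheek, and the leg has swung down beside the right cheek. The corner is at wrist-panel (194,172). A numeric check will show whether it is home.

```bash
python3 -c "
from h import *
st=manip.observe()
W=lambda u,v,z:atz('wrist',190+(u+.5)/1.6,(v+.5)/1.6,z,st)
a=np.radians(3.7); wu,wl=W(194.5,82,.08),W(195,144,.08); o=(wu+wl)/2
D=lambda p:(round(1000*((p-o)[:2]@[np.cos(a),np.sin(a)]),1),round(1000*((p-o)[:2]@[-np.sin(a),np.cos(a)]),1))
print(o)
for n,p in dict(wu=wu,wl=wl,faceTop=W(195,157,.08),cornerc=W(194,172,.06),cornerback=W(194,185,.062),legside=W(172,173,.05)).items(): print(n,D(p))
im=cv2.imread('pics/raw_w8.png');im2=im[85:125,285:335]
im3=cv2.imread('pics/raw_s7.png')[165:225,325:390]
cv2.imwrite('pics/c9.png',np.hstack([cv2.resize(im2,(500,400),interpolation=cv2.INTER_CUBIC),cv2.resize(cv2.imread('pics/raw_w8.png')[0:40,285:315],(300,400),interpolation=cv2.INTER_CUBIC)]))"
```

```text
[0.63059329 0.10277192 0.08      ]
wu (np.float64(-0.1), np.float64(12.0))
wl (np.float64(0.1), np.float64(-12.0))
faceTop (np.float64(0.1), np.float64(-17.1))
cornerc (np.float64(-0.5), np.float64(-22.6))
cornerback (np.float64(-0.5), np.float64(-28.4))
legside (np.float64(-11.3), np.float64(-22.7))
```

View pics/c9.png

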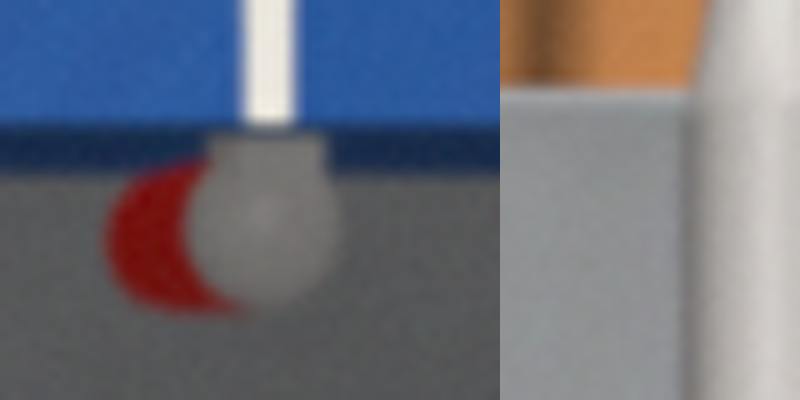

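The close-up shows the leg's corner (265,235) hard against the cheek. It measures −22.6 mm from the clevis point, and −23 is fully home. The push peaked at about 18 N against a firm stop, and the gripper is now clear.

```bash
python3 -c "
from station import ticket
print(ticket.close_job())"
```

```text
the job is handed in; nothing more can be done
None
```

The sled is lined up with its red mark between the white marks, and the red-legged pin is through both cheeks and the tongue. Its leg measures home against the right cheek to within about 0.5 mm. I let go of everything, moved nothing else on purpose, and handed the job in at about 15 s on the robot's clock.

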